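# Power up the microscope bench in order

## Task

Switch on the microscope bench in the order that protects its electronics: with the fingertips lightly push in the square power key on the arc-lamp supply (the tall finned box), then the square key on the camera controller (the flat box that also has a small round button), then the square key on the stage controller (the console with the joystick), so that all three stay well down. Only touch: do not press the round reset button, and do not lift or shift the boxes or the other things on the bench. Finish with the hand clear.

Things in the scene. Friction and masses are not known exactly. Their poses are not given: they have to be found in the camera images.
- lamp: Arc-lamp supply: the tall grey box, 190 (x) x 150 (y) x 110 mm high, six dark cooling fins 12 mm tall on the rear half of its top. Loose on the bench on rubber feet (3 kg). Origin at the centre of its underside, z up, front towards its own -x.
- camera: Camera controller: the flat grey box, 170 (x) x 150 (y) x 60 mm high, with a square key and a small round reset button on its top. Loose on the bench on rubber feet (2 kg). Origin at the centre of its underside, z up, front towards its own -x.
- stage: Stage controller: the grey console, 190 (x) x 150 (y) x 50 mm high, with a joystick (ball top 60 mm above the console's top, 45 mm behind the centre). Loose on the bench on rubber feet (1.8 kg). Origin at the centre of its underside, z up, front towards its own -x.
- lamp_key_top (a point): Centre of the top face (z up) of the white square power key, 26 x 26 mm, on the arc-lamp supply; fully out it stands 20 mm above the box's top. It slides straight down against 3 to 4 N, stays where it is pushed, and at 12 mm meets a stop with a rubber cushion (2.5 N per mm for 4 mm, then hard). It lies 50 mm in front of the box's centre, on its middle line.
- camera_key_top (a point): Centre of the top face (z up) of the white square power key, 26 x 26 mm, on the camera controller; fully out it stands 20 mm above the box's top. It slides straight down against 3 to 4 N, stays where it is pushed, and at 12 mm meets a stop with a rubber cushion (2.5 N per mm for 4 mm, then hard). It lies 35 mm in front of the box's centre and 32 mm towards +y of the box.
- stage_key_top (a point): Centre of the top face (z up) of the white square power key, 26 x 26 mm, on the stage controller; fully out it stands 20 mm above the box's top. It slides straight down against 3 to 4 N, stays where it is pushed, and at 12 mm meets a stop with a rubber cushion (2.5 N per mm for 4 mm, then hard). It lies 50 mm in front of the box's centre and 30 mm towards -y of the box, about 95 mm from the joystick.
- camera_reset_top (a point): Centre of the top of the small round reset button (16 mm across, 8 mm tall, white, springy) on the camera controller, 64 mm from its square key. Not to be pressed.
- lamp_key (a joint): How far the lamp power key is pushed in, in m: 0 fully out, 0.012 at its stop; starts at 0 to 0.002. The box is switched on once it is in by 0.006 or more.
- camera_key (a joint): How far the camera power key is pushed in, in m: 0 fully out, 0.012 at its stop; starts at 0 to 0.002. The box is switched on once it is in by 0.006 or more.
- stage_key (a joint): How far the stage power key is pushed in, in m: 0 fully out, 0.012 at its stop; starts at 0 to 0.002. The box is switched on once it is in by 0.006 or more.
- camera_reset (a joint): How far the reset button is pushed in, in m: 0 out, 0.006 fully in; it springs back.
- objective_a: Bystander: steel microscope objective standing on its thread, 34 mm across, 46 mm tall; origin under its centre.
- objective_b: Bystander: brass microscope objective standing on its thread, 34 mm across, 46 mm tall; origin under its centre.
- oil: Bystander: small amber oil bottle, 30 mm across, 65 mm tall; origin under its centre.
- slidebox: Bystander: grey slide box, 35 x 85 x 30 mm; origin under its centre.
- driver: Bystander: screwdriver lying on the bench, 150 mm long, along its own x.
- mouse: Bystander: grey computer mouse, 100 x 58 x 32 mm; origin under its centre.
- penpot: Bystander: empty dark steel pot, 64 mm across, 75 mm tall; origin under its centre.
There are look-alikes about, which are no part of the job. What is shaped like the stage but orange is not meant.

How it is judged (in metres and radians):
On the way, in this order (a step that is already met when the one before it is completed fails the run):
1. the arc-lamp supply's key is pushed in (value of joint lamp_key above 0.006 m), for 0.1 s.
2. the camera controller's key is pushed in (value of joint camera_key above 0.006 m), for 0.1 s.
3. the stage controller's key is pushed in (value of joint stage_key above 0.006 m), for 0.1 s.
At the end, for the whole second after the job is handed in: All three square keys are in by at least 6 mm of their 12 mm and stay there, the reset button is out (under 2 mm), the boxes stand at rest within 20 mm and the other things within 30 mm of where they began (value of joint each of lamp_key, camera_key, stage_key above 0.006 m and linear speed of each of lamp, camera, stage below 0.02 m/s and value of joint camera_reset below 0.002 m and distance of each of lamp, camera, stage from where it was at the start of the episode below 0.02 m and distance of each of objective_a, objective_b, oil, slidebox, driver, mouse, penpot from where it was at the start of the episode below 0.03 m); the robot touches nothing.
It fails at once if a box is pressed or struck harder than 25 N (contact force between any of the fingers, the arm and lamp above 25 N or contact force between any of the fingers, the arm and camera above 25 N or contact force between any of the fingers, the arm and stage above 25 N).
It fails at once if a box is lifted or shifted by more than 20 mm, or tipped (distance of any of lamp, camera, stage from where it was at the start of the episode above 0.02 m or angle between any of lamp, camera, stage's own z axis and vertical above 0.1 rad).
It fails at once if the reset button is pressed (more than 3 mm) (value of joint camera_reset above 0.003 m).
It fails at once if another thing on the bench is lifted or moved by more than 30 mm (distance of any of objective_a, objective_b, oil, slidebox, driver, mouse, penpot from where it was at the start of the episode above 0.03 m).
It also fails if it takes over 58 s, if anything falls off the work surface, if the arm or the gripper's body presses on something with over 40 N, if the wrist force passes 120 N, or if a joint passes its speed limit or range.

## Robot

A 6-joint arm with a two-finger parallel gripper is mounted at the origin on the work surface. World frame = base frame: x ahead of the robot, y to its left, z up, the work surface at z = 0. Lengths are in mm, angles in rad, forces in N, time in s.
With the tool pointing down it reaches from about 300 to 775 mm from the base axis. Payload 14.6 kg.
Tool frame: the origin (TCP) lies on the centre line of the jaws, within the pads' length; the fingertips stand 11 mm ahead of it and the grasp point (between the pads) lies 8 mm behind it; z points along the fingers, y is the line along which they close (so a half turn about z gives the same grasp; the last joint's range is limited). The gripper opens to 94 mm and grips with 3 to 60 N. Pads are 16 mm wide; open, the fingers measure 119 mm over their backs; the gripper's body (75 mm by 177 mm) begins 78 mm behind the grasp point.
Start: joints at [1.256, 0.3, 1.521, -0, 1.321, -0.067], TCP at [134.897, 533.19, 216.446] pointing down, gripper open.
Joint ranges: [-3.03, 3.03], [-0.79, 2.21], [0.23, 2.52], [-1.04, 4.18], [0, 3.07], [-2.55, 2.55]. Speed limits (rad/s): [2.22, 2.22, 2.57, 3.14, 3.14, 3.14].

## Interface

Orientations are given as a rotation vector (axis times angle).
In Python, from workcell import arm gives the robot as it stands.
- The arm moves only by the tool arm_command, never from a script. Its argument "steps" is a list of rows, each an object with "linear": the shift along the world's x, y, z in cm, a list of three; "twist": the turn, a rotation vector about the world's x, y, z in rad, a list of three. A call has 1 to 12 rows; each row is the pose to reach, as a shift and turn from the pose commanded when the call began; what a row does not reach only later rows make up. A row lasts 1/12 s, in which the tool goes at most 41.7 mm and 7.16 degrees, less where a joint would pass 70% of its speed; a pose out of reach is approached as far as the arm can. A call with a gripper value outside its range is refused whole. "gripper" is the finger opening in cm, from 0 to 9.4, set as the call begins (left out, the last holds). The fingers move at their own pace and stop on an object; "grip_force" is the grip in N (left out, the last holds). Time passes only in rows, so rows that repeat a pose let the fingers close. It gives the time, the measured TCP pose, the force, the opening and the grip force at its end, in the units of the state.
- arm.read_state(): the state, without advancing time (a new reading comes with each control period).
- arm.get_image(name): name is "side" or "top"; returns a dict with "frame" (420x560x3 uint8, red, green, blue), "camera_matrix" (3x3 intrinsics, pixels), "R" (3x3) and "t" (3): a world point X has camera coordinates R X + t. Camera axes: x right, y down, z forward; pixel columns grow to the right and rows downward; lengths in mm; the calibration is good to about 2 mm. A picture is of the moment at which its call begins. There is no depth.
- arm.sign_off(): hands the job in; it is judged then, once.
The state is a dict: "time_s": time; "joint_positions": joint angles; "joint_vel": joint speeds; "joint_efforts": joint torques, N m; "ee_pos": TCP position; "tcp_rot": TCP orientation; "ft_force": force on the tool from outside, world axes, zero at the start; "torque": the same for the moment, N m; "grip_width": opening from 0.0 (shut) to 1.0 (fully open); "grasp_force": force on a finger pad.
Only numpy, scipy, OpenCV 4.12 (cv2) and the standard library are available. Lean on these libraries where they do the work, as an engineer would, in place of code of your own. Each camera call takes 0.05 s, during which the arm holds its last target. There are 200 camera calls.

## Working session

There is one attempt and no reset: what is moved stays moved. The work goes in short steps, Python scripts to look and compute and a tool call to move; the robot and the scene stay as the last step left them, time stands still between calls to the robot, and variables do not carry over. Pictures are saved under pics/ and viewed, at most 10 in all, crops included, and the job is handed in when it is done.

Besides the shell and the picture viewer there is one more tool, called after "Request:" as name([rows], argument=value, ...), one row to a line, values as JSON. arm_command: Moves the arm, as the interface text tells. Its arguments: {"type":"object","properties":{"steps":{"type":"array","items":{"type":"object","properties":{"linear":{"type":"array","items":{"type":"number"}},"twist":{"type":"array","items":{"type":"number"}}}}},"gripper":{"type":"number"},"grip_force":{"type":"number"}},"required":["steps"]}

```bash
mkdir -p pics; python3 - <<'E'
from workcell import arm
import cv2,pickle
d={}
for n in("top","side"):
    g=arm.get_image(n);d[n]=g
    cv2.imwrite(f"pics/{n}0.png",g["frame"][:,:,::-1])
    print(n,g["camera_matrix"],g["R"],g["t"])
pickle.dump(d,open("v0.pkl","wb"))
s=arm.read_state();print(s["time_s"],s["ee_pos"],s["tcp_rot"],s["ft_force"],s["grip_width"])
E
```

```text
top [[453.7228461    0.         271.82037048]
 [  0.         453.7228461  208.97417887]
 [  0.           0.           1.        ]] [[ 5.71190889e-02 -9.98366900e-01 -9.70723246e-04]
 [-9.71723690e-01 -5.53715826e-02 -2.29536618e-01]
 [ 2.29108011e-01  1.40541973e-02 -9.73299542e-01]] [-104.15989038  518.86331308 1021.34047958]
side [[447.83421828   0.         276.11567942]
 [  0.         447.83421828 200.0147266 ]
 [  0.           0.           1.        ]] [[ 0.998204   -0.05964174  0.00562544]
 [-0.0355658  -0.66556797 -0.74548934]
 [ 0.04820639  0.74395036 -0.66649381]] [-487.32497417   56.63991455 1365.27405462]
0.1 [134.83012495 532.98760926 215.93984056] [-3.88172888e-01 -3.11734424e+00  1.59029801e-03] [-0.07687071 -0.26369151  0.19348124] 1.0014044630341148
```

View pics/top0.png

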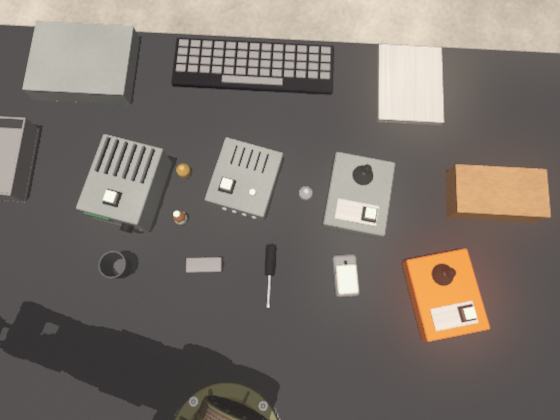

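View pics/side0.png

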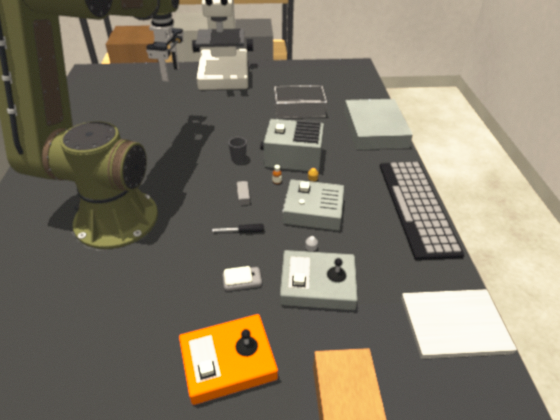

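Candidate keys in the top view:
- Lamp: key at (111,197) on the finned box.
- Camera: key at (227,185), with the round reset at (252,192), which is not to be pressed.
- Stage: key at (370,213) on the grey joystick console.
- Orange look-alike console: key at (468,313), rejected.

In the side view the same keys are at about (281,127), (304,187) and (299,279). I'll check these in one close crop montage.

```bash
python3 - <<'E'
import cv2,pickle,numpy as np
d=pickle.load(open("v0.pkl","rb"))
rows=[]
for n,cs in(("top",[(111,197),(232,187),(365,211)]),("side",[(281,127),(304,190),(299,275)])):
    rows.append(np.hstack([cv2.resize(d[n]["frame"][v-20:v+20,u-20:u+20,::-1],(260,260),interpolation=cv2.INTER_CUBIC) for u,v in cs]))
cv2.imwrite("pics/crop.png",np.vstack(rows))
E
```

```text
(no output)
```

View pics/crop.png

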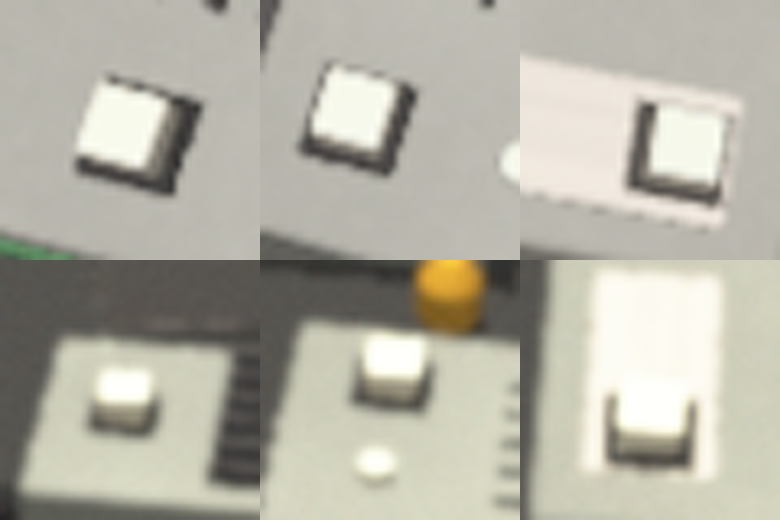

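The crop shows the three white square keys clearly. The reset is the small round dot at side (301.7,200.8), and the stage key sits at the right end of a white label. Next I triangulate.

```bash
python3 - <<'E'
import cv2,pickle,numpy as np
from scipy.spatial.transform import Rotation as Ro
d=pickle.load(open("v0.pkl","rb"))
P=[d[n]["camera_matrix"]@np.c_[d[n]["R"],d[n]["t"]] for n in("top","side")]
a=np.array([(109.6,195.6),(226,183.2),(370.5,213),(252,192)]).T
b=np.array([(279.8,125.2),(304.5,184.3),(299,277.5),(301.4,200.5)]).T
X=cv2.triangulatePoints(P[0],P[1],a,b);X=(X[:3]/X[3]).T
for i,x in enumerate(X):
    e=[]
    for p,q in zip(P,(a,b)):
        h=p@np.r_[x,1];e+=list(np.round(h[:2]/h[2]-q[:,i],1))
    print(x.round(1),e)
# refine using nominal heights, top view ray
from workcell import arm
for i,z in enumerate((130,80,70,68)):
    out=[]
    for n,q in(("top",a),("side",b)):
        g=d[n];r=g["R"].T@np.linalg.inv(g["camera_matrix"])@np.r_[q[:,i],1];c=-g["R"].T@g["t"]
        out.append((c+r*(z-c[2])/r[2]).round(1))
    print(out)
print(Ro.from_rotvec(arm.read_state()["tcp_rot"]).as_matrix().round(3))
E
```

```text
[517.  288.2 133.6] [np.float64(-0.0), np.float64(-0.1), np.float64(-0.1), np.float64(0.0)]
[576.5  37.5  79.2] [np.float64(-0.0), np.float64(-0.2), np.float64(-0.1), np.float64(0.0)]
[ 526.3 -308.    66.4] [np.float64(-0.0), np.float64(-0.1), np.float64(-0.1), np.float64(0.0)]
[561.  -24.9  69.4] [np.float64(-0.0), np.float64(-0.2), np.float64(-0.1), np.float64(0.0)]
[array([517.6, 289.5, 130. ]), array([517.6, 293.9, 130. ])]
[array([575.8,  37.4,  80. ]), array([576.8,  36.8,  80. ])]
[array([ 525.2, -307.3,   70. ]), array([ 526.2, -310.7,   70. ])]
[array([561. , -24.9,  68. ]), array([561.6, -23.2,  68. ])]
[[-0.969  0.245 -0.   ]
 [ 0.245  0.969 -0.001]
 [ 0.    -0.001 -1.   ]]
```

Orientation already matches the boxes' yaw (about -14°). I'll close the fingers and travel above the lamp key.

Request:
arm_command([
  {"linear":[3.5,-2.2,0]},
  {"linear":[7,-4.4,0]},
  {"linear":[10.5,-6.7,0]},
  {"linear":[14,-8.9,0]},
  {"linear":[17.5,-11.2,0]},
  {"linear":[21,-13.4,0]},
  {"linear":[24.5,-15.7,0]},
  {"linear":[28,-17.9,0]},
  {"linear":[31.5,-20.1,0]},
  {"linear":[35,-22.4,0]},
  {"linear":[38.2,-24.4,0]},
  {"linear":[38.2,-24.4,0]},
], gripper=0, grip_force=5)

```text
validation failed for argument at $.st...
```

Request:
arm_command([
  {"linear":[0,0,-2.0]},
  {"linear":[0,0,-4]},
  {"linear":[0,0,-5]},
  {"linear":[0,0,-5]},
  {"linear":[0,0,-5]},
])

```text
validation failed for argument at $.st...
```

```bash
cat > look.py <<'E'
from workcell import arm
import cv2,sys,numpy as np
def look(name,c):
    s=arm.read_state();x=np.array(s["ee_pos"]);print(s["time_s"],x.round(1),s["tcp_rot"].round(3) if hasattr(s["tcp_rot"],"round") else s["tcp_rot"],s["ft_force"],s["grip_width"])
    out=[]
    for n,(u,v) in zip(("top","side"),c):
        g=arm.get_image(n);p=g["camera_matrix"]@(g["R"]@(x-[0,0,11])+g["t"]);print(n,p[:2]/p[2])
        u0,v0=max(u-30,0),max(v-30,0)
        out.append(cv2.resize(g["frame"][v0:v0+60,u0:u0+60,::-1],(400,400),interpolation=cv2.INTER_CUBIC))
    cv2.imwrite(f"pics/{name}.png",np.hstack(out))
if __name__=="__main__":
    a=sys.argv;look(a[1],[(int(a[2]),int(a[3])),(int(a[4]),int(a[5]))])
E
python3 look.py lamp1 110 196 280 120
```

```text
0.1 [134.8 533.  215.9] [-3.880e-01 -3.117e+00  2.000e-03] [-0.07687071 -0.26369151  0.19348124] 1.0014044630341148
top [-59.81356604 373.15864885]
side [170.89571931  74.95058485]
```

View pics/lamp1.png

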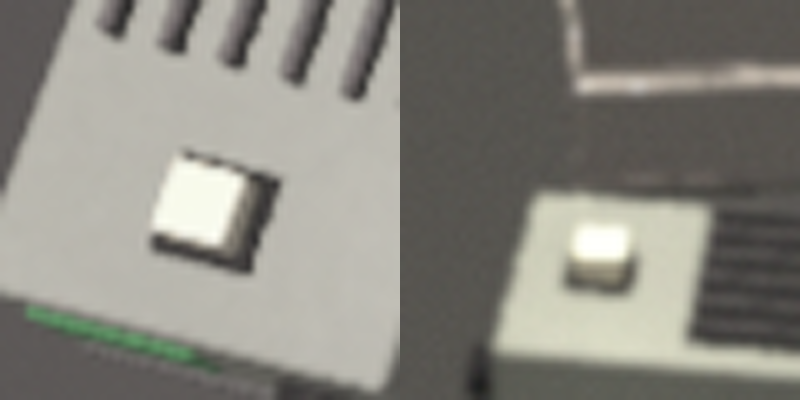

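The moves were refused, probably because each row needs a twist. The arm hasn't moved, and the crop shows the lamp key uncovered at top (109.6,195.7). I'll resend with twist included.

Request:
arm_command([
  {"linear":[3.5,-2.2,0],"twist":[0,0,0]},
  {"linear":[7,-4.4,0],"twist":[0,0,0]},
  {"linear":[10.5,-6.7,0],"twist":[0,0,0]},
  {"linear":[14,-8.9,0],"twist":[0,0,0]},
  {"linear":[17.5,-11.2,0],"twist":[0,0,0]},
  {"linear":[21,-13.4,0],"twist":[0,0,0]},
  {"linear":[24.5,-15.7,0],"twist":[0,0,0]},
  {"linear":[28,-17.9,0],"twist":[0,0,0]},
  {"linear":[31.5,-20.1,0],"twist":[0,0,0]},
  {"linear":[35,-22.4,0],"twist":[0,0,0]},
  {"linear":[38.2,-24.4,0],"twist":[0,0,0]},
  {"linear":[38.2,-24.4,0],"twist":[0,0,0]},
], gripper=0, grip_force=5)

```text
time_s: 1.2
ee_pos: [521.0, 285.3, 215.6]
tcp_rot: [0.396, 3.116, -0.002]
ft_force: [-0.4, -0.2, -1.3]
grip_width: 0.186
grasp_force: 0.0
```

Request:
arm_command([
  {"linear":[0,0,-2],"twist":[0,0,0]},
  {"linear":[0,0,-4],"twist":[0,0,0]},
  {"linear":[0,0,-5],"twist":[0,0,0]},
  {"linear":[0,0,-5],"twist":[0,0,0]},
  {"linear":[0,0,-5],"twist":[0,0,0]},
])

```text
time_s: 1.62
ee_pos: [516.7, 289.4, 166.7]
tcp_rot: [-0.388, -3.117, 0.0]
ft_force: [0.4, 0.3, -0.7]
grip_width: 0.001
grasp_force: 0.0
```

```bash
python3 look.py lamp2 110 196 280 120
```

```text
1.6167 [516.7 289.4 166.7] [-0.388 -3.117  0.   ] [ 0.37417442  0.29687706 -0.73640371] 0.0012405187038769957
top [105.49391324 192.95975821]
side [279.7220279  119.36580025]
```

View pics/lamp2.png

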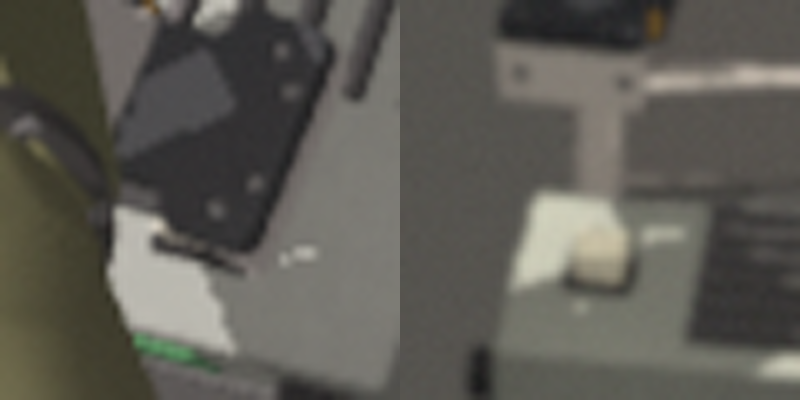

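The tip projects over the key: the tip end is at side (279.7,120) and the key is straight below it. Pressing slowly.

Request:
arm_command([
  {"linear":[0,0,-1],"twist":[0,0,0]},
  {"linear":[0,0,-1.8],"twist":[0,0,0]},
  {"linear":[0,0,-2.1],"twist":[0,0,0]},
  {"linear":[0,0,-2.3],"twist":[0,0,0]},
  {"linear":[0,0,-2.5],"twist":[0,0,0]},
  {"linear":[0,0,-2.7],"twist":[0,0,0]},
  {"linear":[0,0,-2.9],"twist":[0,0,0]},
  {"linear":[0,0,-3.1],"twist":[0,0,0]},
  {"linear":[0,0,-3.1],"twist":[0,0,0]},
  {"linear":[0,0,-3.1],"twist":[0,0,0]},
])

```text
time_s: 2.55
ee_pos: [516.9, 289.2, 135.4]
tcp_rot: [0.388, 3.117, 0.0]
ft_force: [-0.0, -0.6, -0.5]
grip_width: 0.008
grasp_force: 0.0
```

Request:
arm_command([
  {"linear":[0,0,-0.2],"twist":[0,0,0]},
  {"linear":[0,0,-0.4],"twist":[0,0,0]},
])

```text
time_s: 2.72
ee_pos: [517.0, 289.2, 131.6]
tcp_rot: [0.388, 3.117, 0.0]
ft_force: [-0.1, 0.0, 3.2]
grip_width: 0.002
grasp_force: 1.5
```

Request:
arm_command([
  {"linear":[0,0,-0.2],"twist":[0,0,0]},
  {"linear":[0,0,-0.4],"twist":[0,0,0]},
])

```text
time_s: 2.88
ee_pos: [517.0, 289.3, 127.6]
tcp_rot: [0.388, 3.117, 0.0]
ft_force: [-1.7, -0.2, 9.1]
grip_width: 0.005
grasp_force: 4.1
```

The force rises to 9 N, so the key is on its cushion stop. Retract and go to the camera key.

Request:
arm_command([
  {"linear":[0,0,1.5],"twist":[0,0,0]},
  {"linear":[0,0,4],"twist":[0,0,0]},
  {"linear":[0.9,-3.7,4],"twist":[0,0,0]},
  {"linear":[1.8,-7.5,4],"twist":[0,0,0]},
  {"linear":[2.7,-11.3,4],"twist":[0,0,0]},
  {"linear":[3.5,-15,4],"twist":[0,0,0]},
  {"linear":[4.4,-18.7,4],"twist":[0,0,0]},
  {"linear":[5.2,-22.3,4],"twist":[0,0,0]},
  {"linear":[5.9,-25.2,3],"twist":[0,0,0]},
  {"linear":[5.9,-25.2,0],"twist":[0,0,0]},
  {"linear":[5.9,-25.2,-1.2],"twist":[0,0,0]},
  {"linear":[5.9,-25.2,-1.2],"twist":[0,0,0]},
])

```text
time_s: 3.88
ee_pos: [574.3, 37.3, 112.2]
tcp_rot: [-0.388, -3.112, 0.001]
ft_force: [-0.5, 1.1, -0.2]
grip_width: 0.009
grasp_force: 0.0
```

```bash
python3 look.py cam1 227 185 304 180
```

```text
3.8833 [574.3  37.3 112.2] [-3.880e-01 -3.112e+00  1.000e-03] [-0.45509275  1.05430922 -0.20894012] 0.008572325861589016
top [225.07139017 181.25578147]
side [303.99459972 178.81976958]
```

View pics/cam1.png

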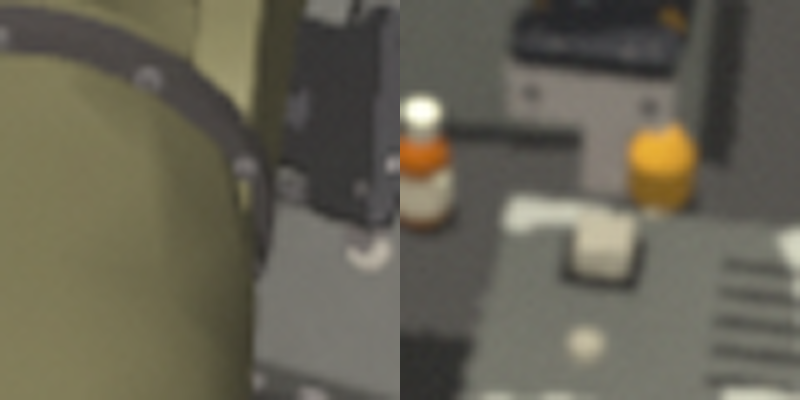

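The finger is directly above the camera key (key at side (304,184), tip at (304.5,179)) and well clear of the reset at (302,201). Press.

Request:
arm_command([
  {"linear":[0,0,-1],"twist":[0,0,0]},
  {"linear":[0,0,-1.8],"twist":[0,0,0]},
  {"linear":[0,0,-2.1],"twist":[0,0,0]},
  {"linear":[0,0,-2.3],"twist":[0,0,0]},
  {"linear":[0,0,-2.5],"twist":[0,0,0]},
  {"linear":[0,0,-2.7],"twist":[0,0,0]},
  {"linear":[0,0,-2.9],"twist":[0,0,0]},
  {"linear":[0,0,-3.1],"twist":[0,0,0]},
])

```text
time_s: 4.65
ee_pos: [576.0, 37.3, 84.6]
tcp_rot: [0.388, 3.117, 0.0]
ft_force: [-2.0, 2.2, 4.6]
grip_width: 0.006
grasp_force: 1.5
```

Request:
arm_command([
  {"linear":[0,0,-0.2],"twist":[0,0,0]},
  {"linear":[0,0,-0.4],"twist":[0,0,0]},
])

```text
time_s: 4.82
ee_pos: [576.0, 37.3, 80.4]
tcp_rot: [0.388, 3.117, 0.0]
ft_force: [-0.9, 1.4, 3.5]
grip_width: 0.007
grasp_force: 1.5
```

Request:
arm_command([
  {"linear":[0,0,-0.15],"twist":[0,0,0]},
  {"linear":[0,0,-0.3],"twist":[0,0,0]},
])

```text
time_s: 4.98
ee_pos: [576.0, 37.3, 77.6]
tcp_rot: [0.388, 3.117, 0.0]
ft_force: [-2.6, 0.8, 9.0]
grip_width: 0.007
grasp_force: 4.0
```

Camera key is on its cushion. Move on to the stage key.

Request:
arm_command([
  {"linear":[0,0,2],"twist":[0,0,0]},
  {"linear":[0,0,6],"twist":[0,0,0]},
  {"linear":[-0.5,-3.8,6],"twist":[0,0,0]},
  {"linear":[-1.1,-7.6,6],"twist":[0,0,0]},
  {"linear":[-1.7,-11.5,6],"twist":[0,0,0]},
  {"linear":[-2.2,-15.4,6],"twist":[0,0,0]},
  {"linear":[-2.8,-19.3,6],"twist":[0,0,0]},
  {"linear":[-3.4,-23.2,6],"twist":[0,0,0]},
  {"linear":[-3.9,-27,6],"twist":[0,0,0]},
  {"linear":[-4.5,-31,6],"twist":[0,0,0]},
  {"linear":[-5,-34.6,6],"twist":[0,0,0]},
  {"linear":[-5,-34.6,6],"twist":[0,0,0]},
])

```text
time_s: 5.98
ee_pos: [524.2, -314.5, 136.9]
tcp_rot: [-0.396, -3.116, 0.002]
ft_force: [-0.1, -1.1, -0.2]
grip_width: 0.006
grasp_force: 0.0
```

Request:
arm_command([
  {"linear":[0,0,-2],"twist":[0,0,0]},
  {"linear":[0,0,-3.4],"twist":[0,0,0]},
  {"linear":[0,0,-3.4],"twist":[0,0,0]},
  {"linear":[0,0,-3.4],"twist":[0,0,0]},
])

```text
time_s: 6.32
ee_pos: [525.7, -308.6, 103.0]
tcp_rot: [-0.388, -3.116, -0.001]
ft_force: [-0.4, 0.7, -0.0]
grip_width: 0.004
grasp_force: 0.0
```

```bash
python3 look.py st1 370 213 299 270
```

```text
6.3167 [ 525.7 -308.6  103. ] [-3.880e-01 -3.116e+00 -1.000e-03] [-0.35867009  0.66335324 -0.01348662] 0.003637354494163541
top [373.07281993 210.71872199]
side [299.04941781 271.16860345]
```

View pics/st1.png

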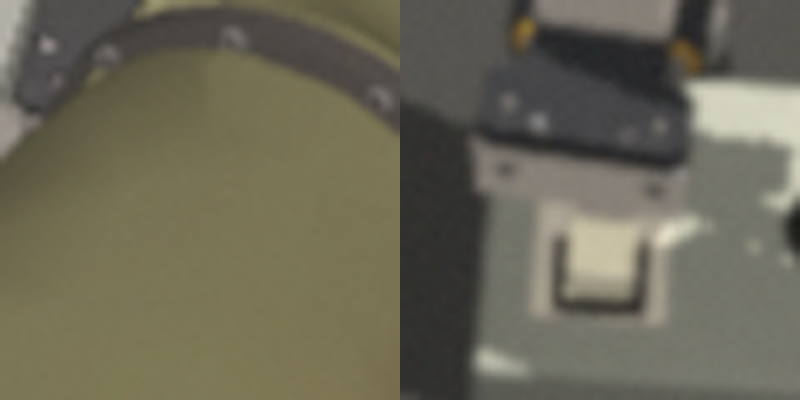

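The tip is over the stage key (side (299.5,277)) and clear of the joystick. Press.

Request:
arm_command([
  {"linear":[0,0,-1],"twist":[0,0,0]},
  {"linear":[0,0,-1.8],"twist":[0,0,0]},
  {"linear":[0,0,-2.1],"twist":[0,0,0]},
  {"linear":[0,0,-2.3],"twist":[0,0,0]},
  {"linear":[0,0,-2.5],"twist":[0,0,0]},
  {"linear":[0,0,-2.7],"twist":[0,0,0]},
  {"linear":[0,0,-2.9],"twist":[0,0,0]},
])

```text
time_s: 7.0
ee_pos: [525.9, -308.8, 74.6]
tcp_rot: [0.388, 3.117, -0.0]
ft_force: [-2.0, 1.9, 2.6]
grip_width: 0.001
grasp_force: 1.5
```

Request:
arm_command([
  {"linear":[0,0,-0.2],"twist":[0,0,0]},
  {"linear":[0,0,-0.4],"twist":[0,0,0]},
])

```text
time_s: 7.17
ee_pos: [525.9, -308.8, 70.4]
tcp_rot: [0.388, 3.117, -0.0]
ft_force: [-2.2, 1.9, 3.7]
grip_width: 0.005
grasp_force: 1.5
```

Request:
arm_command([
  {"linear":[0,0,-0.15],"twist":[0,0,0]},
  {"linear":[0,0,-0.3],"twist":[0,0,0]},
])

```text
time_s: 7.33
ee_pos: [526.0, -308.8, 67.6]
tcp_rot: [0.388, 3.117, -0.0]
ft_force: [-3.2, 2.8, 8.3]
grip_width: 0.007
grasp_force: 4.0
```

The stage key is on its cushion. Retract high and inward for a clear view.

Request:
arm_command([
  {"linear":[0,0,2],"twist":[0,0,0]},
  {"linear":[0,0,6],"twist":[0,0,0]},
  {"linear":[0,0,10],"twist":[0,0,0]},
  {"linear":[-2,-2,13],"twist":[0,0,0]},
  {"linear":[-4,-5,15],"twist":[0,0,0]},
  {"linear":[-7,-8,15],"twist":[0,0,0]},
  {"linear":[-10,-10,15],"twist":[0,0,0]},
  {"linear":[-13,-12,15],"twist":[0,0,0]},
  {"linear":[-15,-14,15],"twist":[0,0,0]},
  {"linear":[-15,-14,15],"twist":[0,0,0]},
  {"linear":[-15,-14,15],"twist":[0,0,0]},
])

```text
time_s: 8.25
ee_pos: [375.1, -449.7, 217.3]
tcp_rot: [0.392, 3.117, -0.0]
ft_force: [1.1, -0.1, -0.5]
grip_width: 0.003
grasp_force: 0.0
```

```bash
python3 - <<'E'
from workcell import arm
import cv2,numpy as np,pickle
rows=[];d=pickle.load(open("v0.pkl","rb"))
G={n:arm.get_image(n)["frame"] for n in("top","side")}
for n,cs in(("top",[(111,197),(232,187),(365,211)]),("side",[(281,127),(304,190),(299,275)])):
    f=G[n]
    rows.append(np.hstack([cv2.resize(f[v-20:v+20,u-20:u+20,::-1],(260,260),interpolation=cv2.INTER_CUBIC) for u,v in cs]))
cv2.imwrite("pics/end.png",np.vstack(rows))
s=arm.read_state();print(s["time_s"],s["ee_pos"],s["ft_force"])
E
```

```text
8.35 [ 376.47716349 -448.45773026  217.30365268] [-0.7837791   0.77649169  0.72640887]
```

View pics/end.png

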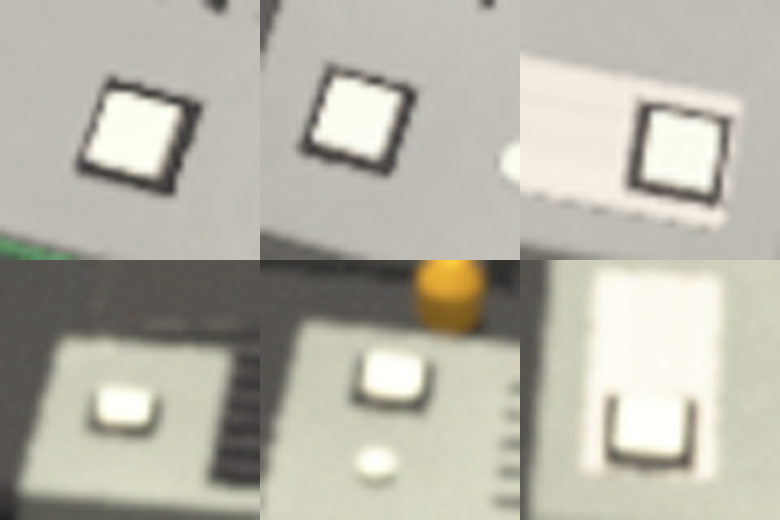

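All three keys sit clearly lower. The boxes haven't moved, the reset button is untouched, and the hand is clear. Handing in.

```bash
python3 -c "
from workcell import arm
print(arm.sign_off())"
```

```text
the job is handed in; nothing more can be done
None
```

I pressed the lamp, camera and stage keys in that order, each down to its cushion stop at no more than about 10 N; the reset was not touched, the boxes did not move in the crops I checked, the hand is clear, and the job is handed in (no verdict was returned).

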